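# Lay out the pulley job on its kit pads

## Task

Lay out the kit for the pulley job: put the strap clamp, the pulley, the sanding block, the bolt and the drilled block each on the black pad whose pale silhouette has its shape and size. Each shall stand centred and square over its silhouette, long sides along long sides, the same way up as it stands now, and be left at rest there.

Things in the scene. Friction and masses are not known exactly. Their poses are not given: they have to be found in the camera images.
- strap_clamp: Steel strap clamp with a slot, lying flat: 25 (x) x 90 (y) x 10 (z) mm, 0.09 kg. Its long side lies along its y axis. Origin: centre of the underside; z up. Parts may start in front of the blue tool case that stands open at the left; its raised lid reaches 190 mm above the bench.
- pulley_a: Turned aluminium pulley lying on a flange, its axle axis upright: 42 mm diameter, 26 mm high, 0.06 kg. Origin: centre of the underside; z up.
- sanding_block: Brown cork sanding block, lying flat: 56 (x) x 92 (y) x 27 (z) mm, 0.09 kg. Its long side lies along its y axis. Origin: at the centre, 1.5 mm below the face it rests on (so it reads about -1.5 mm on the bench); z up.
- bolt_a: Hexagon bolt standing on its head, thread upward: head 19 mm across flats and 8 mm high, shank 12 mm diameter above it up to 58 mm, 0.05 kg. Origin: centre of the underside; z up.
- drilled_block: Milled aluminium block with bores in its top: 36 (x) x 50 (y) x 26 (z) mm, 0.13 kg. Its long side lies along its y axis. Origin: centre of the underside; z up.
- pad_strap: Black rubber pad, 100 (x) x 76 (y) x 6 mm, fixed to the bench. Flush in the middle of its top, 6 mm up, is a pale flat silhouette: a narrow rectangle, 90 (x) x 25 (y) mm, long side along the pad's x axis. Origin: centre of the pad's underside, straight below the silhouette's centre; z up.
- pad_pulley: Black rubber pad, 100 (x) x 76 (y) x 6 mm, fixed to the bench. Flush in the middle of its top, 6 mm up, is a pale flat silhouette: a round disc of 42 mm diameter. Origin: centre of the pad's underside, straight below the silhouette's centre; z up.
- pad_sanding: Black rubber pad, 100 (x) x 76 (y) x 6 mm, fixed to the bench. Flush in the middle of its top, 6 mm up, is a pale flat silhouette: a wide rectangle, 92 (x) x 56 (y) mm, long side along the pad's x axis. Origin: centre of the pad's underside, straight below the silhouette's centre; z up.
- pad_bolt: Black rubber pad, 100 (x) x 76 (y) x 6 mm, fixed to the bench. Flush in the middle of its top, 6 mm up, is a pale flat silhouette: a small hexagon, 19 mm across flats. Origin: centre of the pad's underside, straight below the silhouette's centre; z up.
- pad_block: Black rubber pad, 100 (x) x 76 (y) x 6 mm, fixed to the bench. Flush in the middle of its top, 6 mm up, is a pale flat silhouette: a short rectangle, 50 (x) x 36 (y) mm, long side along the pad's x axis. Origin: centre of the pad's underside, straight below the silhouette's centre; z up.

How it is judged:
By the outcome, as a careful person would: the job done as asked, in the order asked, and still so for the second after the job is handed in, with the robot touching nothing.
It also fails if it takes over 133 s, if anything falls off the work surface, if the arm or the gripper's body presses on something with over 40 N, if the wrist force passes 120 N, or if a joint passes its speed limit or range.

## Robot

A 6-joint arm with a two-finger parallel gripper is mounted at the origin on a cart in front of the work surface, level with it; the furniture and walls round the work are solid. World frame = base frame: x ahead of the robot, y to its left, z up, the work surface at z = 0. Lengths are in m, angles in rad, forces in N, time in s.
With the tool pointing down it reaches from about 0.375 to 0.975 m from the base axis. Payload 3.8 kg.
Tool frame: the origin (TCP) lies on the centre line of the jaws, within the pads' length; the fingertips stand 14 mm ahead of it and the grasp point (between the pads) lies 5 mm behind it; z points along the fingers, y is the line along which they close (so a half turn about z gives the same grasp; the last joint's range is limited). The gripper opens to 88 mm and grips with 3 to 60 N. Pads are 18 mm wide; open, the fingers measure 123 mm over their backs; the gripper's body (75 mm by 187 mm) begins 45 mm behind the grasp point.
Start: joints at [1.278, 0.264, 1.604, -0, 1.274, -0.037], TCP at [0.171, 0.653, 0.253] pointing down, gripper open.
Joint ranges: [-2.63, 2.63], [-0.94, 2.18], [0.31, 2.57], [-1.31, 4.45], [0, 2.66], [-2.55, 2.55]. Speed limits (rad/s): [2.57, 2.57, 3.14, 3.14, 3.14, 3.14].

## Interface

Orientations are given as a unit quaternion [w, x, y, z].
In Python, from station import * gives the robot as it stands. Calls block until the motion is done:
- reach(position, orientation): joint-space move of the TCP to a pose.
- move_l(position, orientation=None, velocity=0.15): straight line of the TCP; orientation=None keeps the orientation; velocity is the mean speed in m/s.
- set_joints(angles): joint-space move.
- gripper_open() and gripper_close(): open the fingers fully, or close them until they stop; the grip force is fixed at half the most.
- pause(seconds).
- ik(position, orientation): joint angles nearest the present ones, or None.
- observe(): the state.
- get_image(name): name is "scene" or "top"; returns a dict with "pixels" (420x560x3 uint8, red, green, blue), "fx", "fy", "cx", "cy" (pixels), "eye" and "rotation" of the camera in the world. Camera axes: x right, y down, z forward; pixel columns grow to the right and rows downward; lengths in m; the calibration is good to about 2 mm. A picture is of the moment at which its call begins. There is no depth.
A pose or a line that the arm cannot do raises PlanningError and nothing moves.
- finish_job(): hands the job in; it is judged then, once.
The state is a dict: "clock": time; "joints": joint angles; "joint_vel": joint speeds; "tau": joint torques, N m; "tcp_pos": TCP position; "ee_rot": TCP orientation; "ft_force": force on the tool from outside, world axes, zero at the start; "wrist_torque": the same for the moment, N m; "grip_width": finger opening in m; "finger_force": force on a finger pad.
Only numpy, scipy, OpenCV 4.12 (cv2) and the standard library are available. Lean on these libraries where they do the work, as an engineer would, in place of code of your own. Each camera call takes 0.05 s, during which the arm holds its last target. There are 200 camera calls.

## Working session

There is one attempt and no reset: what is moved stays moved. The work goes in short steps, each a Python script; the robot and the scene stay as the last script left them, time stands still between calls to the robot, and variables do not carry over. Pictures are saved under pics/ and viewed, at most 14 in all, crops included, and the job is handed in when it is done.

```bash
mkdir -p pics; ls; python3 - <<'E'
from station import *
import cv2
for n in("scene","top"):
    d=get_image(n); cv2.imwrite(f"pics/{n}0.png",d["pixels"][:,:,::-1])
    print(n,[d[k] for k in("fx","fy","cx","cy","eye","rotation")])
o=observe();print(o)
E
```

```text
pics
scene [433.9458589654499, 433.9458589654499, 277.3904371403091, 222.65258467204688, array([-0.04536548, -0.60476799,  0.80229059]), array([-0.373275  ,  0.86398198, -0.30562161,  0.14420941])]
top [395.0340527958081, 395.0340527958081, 285.9231107254382, 206.05620604138807, array([0.30295131, 0.01188706, 1.0071202 ]), array([-0.06608812,  0.70572709, -0.7016651 ,  0.07244117])]
{'clock': 0.1, 'joints': array([ 1.27814895e+00,  2.64674312e-01,  1.60523985e+00, -1.07661764e-05,
        1.27369723e+00, -3.68905852e-02]), 'joint_vel': array([ 0.00163202, -0.00226302, -0.0047489 , -0.00045296, -0.00115562,
        0.00032071]), 'tau': array([-3.56775845e-04, -5.03617823e+01, -3.58070433e+01,  7.30144093e-02,
        2.33747042e-02, -5.52287884e-05]), 'tcp_pos': array([0.17058099, 0.65245379, 0.25151353]), 'ee_rot': array([-1.60485167e-04,  1.27528517e-01,  9.91834391e-01, -9.96542072e-04]), 'ft_force': array([ 0.59664154, -0.18603747,  0.34950245]), 'wrist_torque': array([0.0276004 , 0.01793425, 0.00502829]), 'finger_force': 0.0, 'grip_width': 0.08792532658947105}
```

View pics/scene0.png

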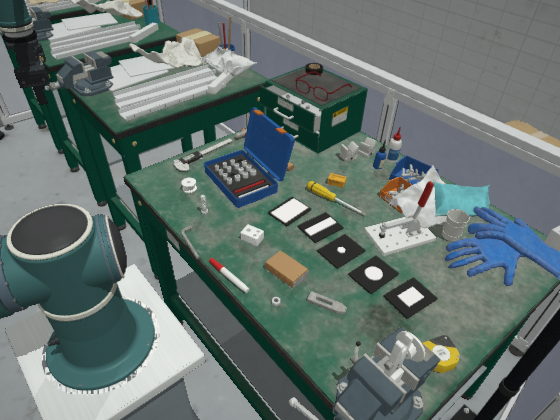

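View pics/top0.png

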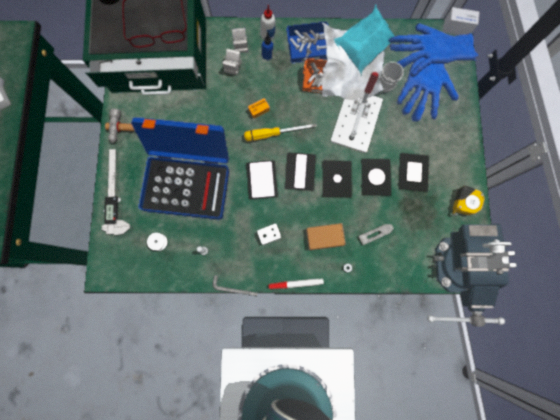

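The scene view shows five pads in a row. In the top image their silhouettes, left to right, are sanding (262,180), strap (300,171), bolt (337,178), pulley (376,177) and block (413,171). The parts are in the row nearest the robot: pulley (157,242), bolt (202,251), drilled block (269,234), sanding block (325,236) and clamp (376,233). Next I'll rectify both views to metric maps.

```bash
cat > h.py <<'E'
from station import *
import numpy as np, cv2
from scipy.spatial.transform import Rotation as R
def cam(n):
    d=get_image(n); q=np.array(d["rotation"]); d["R"]=R.from_quat(q[[1,2,3,0]]).as_matrix()
    d["K"]=np.array([[d["fx"],0,d["cx"]],[0,d["fy"],d["cy"]],[0,0,1]]); return d
def proj(d,P):
    p=(np.atleast_2d(P)-d["eye"])@d["R"]@d["K"].T; return p[:,:2]/p[:,2:]
def world(d,uv,z):
    uv=np.atleast_2d(uv); r=np.c_[uv,np.ones(len(uv))]@np.linalg.inv(d["K"]).T@d["R"].T
    return d["eye"]+r*((z-d["eye"][2])/r[:,2])[:,None]
def warp(d,z,x1,y1,w,h,s):
    """metric map: col=(y1-y)/s, row=(x1-x)/s"""
    c=np.array([[0,0],[w,0],[w,h],[0,h]],np.float32)
    P=np.c_[x1-c[:,1]*s,y1-c[:,0]*s,np.full(4,z)]
    H=cv2.getPerspectiveTransform(proj(d,P).astype(np.float32),c)
    return cv2.warpPerspective(d["pixels"][:,:,::-1],H,(w,h),flags=cv2.INTER_CUBIC)
E
python3 - <<'E'
from h import *
t=cam("top");s=cam("scene")
print(world(t,[[157,242],[413,171],[325,236],[228,160]],0),"\n",world(s,[[373,273],[292,210]],0.006))
for n,d in(("top",t),("scene",s)):
    g=cv2.cvtColor(d["pixels"],cv2.COLOR_RGB2GRAY)
    cv2.imwrite(f"pics/w_{n}.png",warp(d,0.006,.72,.42,800,450,.001))
E
```

```text
[[ 0.40769541  0.33099567  0.        ]
 [ 0.60032735 -0.33359626  0.        ]
 [ 0.4256     -0.0972625   0.        ]
 [ 0.62692085  0.15780642  0.        ]] 
 [[ 0.58165086 -0.2331427   0.006     ]
 [ 0.5789089   0.06243318  0.006     ]]
```

View pics/w_top.png

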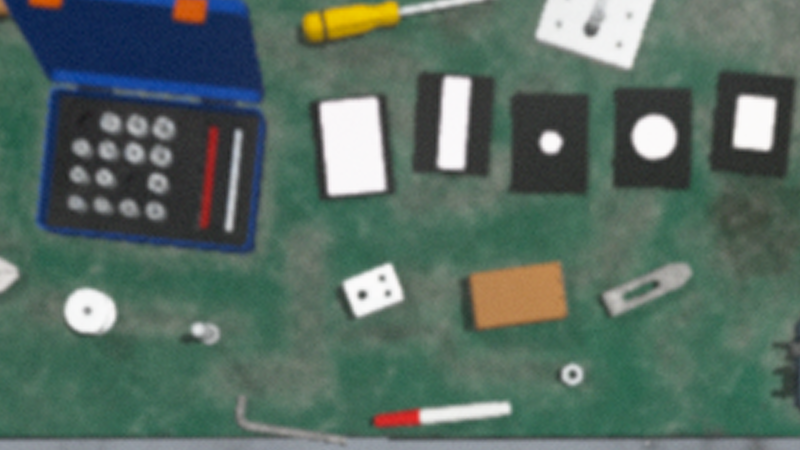

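View pics/w_scene.png

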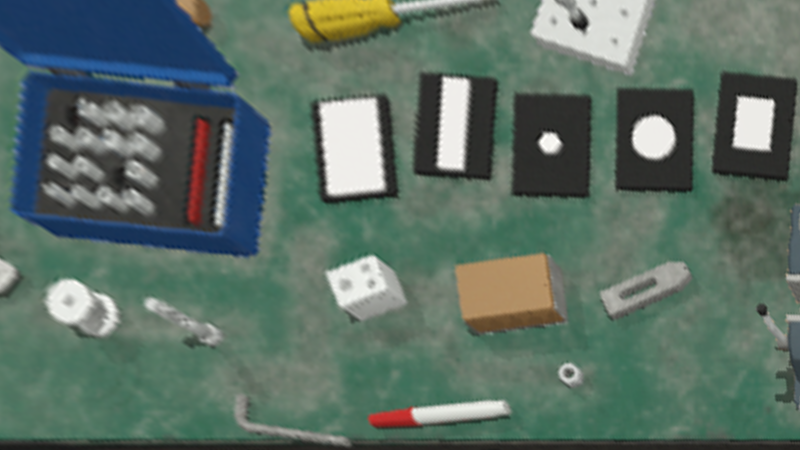

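```bash
cat > fit.py <<'E'
from h import *
from scipy.optimize import minimize
def box(a,b,z0,z1): return np.array([[i*a/2,j*b/2,z] for i in(-1,1) for j in(-1,1) for z in(z0,z1)])
def cyl(d,z0,z1,n=32,ph=0):
    t=np.arange(n)*2*np.pi/n+ph; return np.vstack([np.c_[d/2*np.cos(t),d/2*np.sin(t),0*t+z] for z in(z0,z1)])
S=8
MODEL=dict(strap_clamp=[box(.025,.09,0,.01)],pulley_a=[cyl(.042,0,.026)],sanding_block=[box(.056,.092,0,.027)],
 bolt_a=[cyl(.019/np.cos(np.pi/6),0,.008,6),cyl(.012,.008,.058)],drilled_block=[box(.036,.05,0,.026)],
 pad_strap=[box(.09,.025,.006,.006)],pad_pulley=[cyl(.042,.006,.006)],pad_sanding=[box(.092,.056,.006,.006)],
 pad_bolt=[cyl(.019/np.cos(np.pi/6),.006,.006,6,np.pi/6)],pad_block=[box(.05,.036,.006,.006)])
def mask(d,name,roi):
    u0,v0,u1,v1=roi; im=cv2.resize(d["pixels"][v0:v1,u0:u1],None,fx=S,fy=S,interpolation=cv2.INTER_CUBIC)
    h,s,v=cv2.split(cv2.cvtColor(im,cv2.COLOR_RGB2HSV))
    if name.startswith("pad"): m=v>135
    elif name=="sanding_block": m=((h<22)&(s>70)&(v>60))
    else: m=(s<60)&(v>(115 if name!="strap_clamp" else 95))
    n,l,st,c=cv2.connectedComponentsWithStats(m.astype(np.uint8))
    if n<2: return m.astype(np.uint8)
    k=1+np.argmax(st[1:,4]); m=(l==k).astype(np.uint8)
    cs,_=cv2.findContours(m,cv2.RETR_EXTERNAL,cv2.CHAIN_APPROX_NONE); return cv2.drawContours(m*0,cs,-1,1,-1)
def fit(ds,name,x,y,yaw,z=0,r=.065):
    ms=[]
    for d in ds:
        c=proj(d,[[x+i*r,y+j*r,.02] for i in(-1,1) for j in(-1,1)])
        lo=np.maximum(c.min(0),0).astype(int);hi=c.max(0).astype(int);roi=(*lo,*hi); ms.append((d,lo,mask(d,name,roi)))
    def cost(p,full=False):
        out=[]
        for d,lo,m in ms:
            im=m*0
            for P in MODEL[name]:
                c,s=np.cos(p[2]),np.sin(p[2]); Q=P@np.array([[c,s,0],[-s,c,0],[0,0,1]])+[p[0],p[1],z]
                uv=(proj(d,Q)-lo+.5)*S-.5
                cv2.fillConvexPoly(im,np.round(cv2.convexHull(uv.astype(np.float32))*16).astype(int),1,shift=4)
            out.append((im!=m).sum()/max(m.sum(),1))
        return out if full else sum(out)
    best=None
    for dy in(0,.15,-.15):
        o=minimize(cost,[x,y,yaw+dy],method="Nelder-Mead",options=dict(initial_simplex=[[x,y,yaw+dy],[x+.006,y,yaw+dy],[x,y+.006,yaw+dy],[x,y,yaw+dy+.12]],xatol=1e-5,fatol=1e-5))
        if best is None or o.fun<best.fun: best=o
    return best.x,np.round(cost(best.x,True),3)
E
cat > init.py <<'E'
INIT=dict(strap_clamp=(.431,-.229,-1.17),pulley_a=(.408,.330,0),sanding_block=(.426,-.097,1.62),bolt_a=(.386,.215,0),drilled_block=(.430,.047,1.95),
 pad_strap=(.597,-.034,-.05),pad_pulley=(.583,-.234,0),pad_sanding=(.574,.066,.07),pad_bolt=(.578,-.13,0),pad_block=(.597,-.334,-.05))
E
python3 - <<'E'
from fit import *; from init import INIT
t=cam("top");s=cam("scene")
for n,(x,y,a) in INIT.items():
    for ds in([t],[s],[t,s]):
        p,c=fit(ds,n,x,y,a); print(n,np.round(p[:2]*1000,1),round(p[2],3),c)
E
```

```text
strap_clamp [ 455.8 -198.9] -1.531 [0.569]
strap_clamp [ 461.2 -204.5] -2.038 [0.713]
strap_clamp [ 456.4 -199.3] -1.579 [0.572 0.729]
pulley_a [407.8 329.3] -0.046 [0.203]
pulley_a [409.  327.9] 0.313 [0.712]
pulley_a [408.9 327.5] -0.056 [0.204 0.713]
sanding_block [423.  -96.3] 3.288 [0.069]
sanding_block [423.1 -90.7] 0.122 [0.231]
sanding_block [423.4 -95.1] 0.123 [0.07  0.237]
bolt_a [389.  211.8] -0.084 [0.652]
bolt_a [388.3 211.6] 0.312 [0.863]
bolt_a [388.5 211.2] -0.119 [0.652 0.865]
drilled_block [429.   46.1] 3.477 [0.175]
drilled_block [415.5  88.3] 1.552 [0.73]
drilled_block [427.4  47.6] 0.371 [0.175 0.722]
pad_strap [596.9 -33.7] -0.078 [0.145]
pad_strap [635.3 147.9] -1.498 [1.]
pad_strap [597.5 -33.9] -0.056 [0.146 1.729]
pad_pulley [ 583.  -232.9] -0.1 [0.144]
pad_pulley [ 703. -124.] -1.44 [1.]
pad_pulley [ 584.2 -232.8] 0.239 [0.144 1.472]
pad_sanding [573.6  67.2] 0.102 [0.087]
pad_sanding [573.8  68. ] 0.09 [0.045]
pad_sanding [573.7  68.1] 0.098 [0.088 0.046]
pad_bolt [ 577.9 -130.4] -0.084 [0.221]
pad_bolt [563.  -31.4] 0.397 [0.847]
pad_bolt [ 577.6 -130.4] -0.08 [0.221 1.171]
pad_block [ 597.8 -333.9] -0.137 [0.142]
pad_block [ 596.7 -333.4] -0.095 [0.045]
pad_block [ 596.9 -333.3] -0.105 [0.143 0.046]
```

```bash
python3 - <<'E'
s=open('fit.py').read()
a=s.index("    n,l,st,c="); b=s.index("def fit(")
s=s[:a]+"    return m.astype(np.uint8)\n"+s[b:]
s=s.replace("    best=None\n","""    for i,(d,lo,m) in enumerate(ms):
        im=render(d,lo,m,[x,y,yaw]); k=int(S*4.5)*2+1; m=m*cv2.dilate(im,np.ones((k,k)))
        n,l,st,c=cv2.connectedComponentsWithStats(m); j=1+np.argmax([((l==q)&(im>0)).sum() for q in range(1,n)])
        cs,_=cv2.findContours((l==j).astype(np.uint8),cv2.RETR_EXTERNAL,cv2.CHAIN_APPROX_NONE); ms[i]=(d,lo,cv2.drawContours(m*0,cs,-1,1,-1))
    best=None
""",1)
a=s.index("    def cost("); b=s.index("            out.append")
s=s[:a]+"""    def render(d,lo,m,p):
        im=m*0
        for P in MODEL[name]:
            c,s=np.cos(p[2]),np.sin(p[2]); Q=P@np.array([[c,s,0],[-s,c,0],[0,0,1]])+[p[0],p[1],z]
            uv=(proj(d,Q)-lo+.5)*S-.5
            cv2.fillConvexPoly(im,np.round(cv2.convexHull(uv.astype(np.float32))*16).astype(int),1,shift=4)
        return im
    def cost(p,full=False):
        out=[]
        for d,lo,m in ms:
            im=render(d,lo,m,p)
"""+s[b:]
s=s.replace("    return best.x,","    fit.vis=[cv2.addWeighted(cv2.resize(d['pixels'][lo[1]:lo[1]+m.shape[0]//S,lo[0]:lo[0]+m.shape[1]//S,::-1],m.shape[::-1],interpolation=cv2.INTER_CUBIC),1,cv2.merge([cv2.morphologyEx(m,cv2.MORPH_GRADIENT,np.ones((3,3),np.uint8))*0,cv2.morphologyEx(m,cv2.MORPH_GRADIENT,np.ones((3,3),np.uint8))*255,cv2.morphologyEx(render(d,lo,m,best.x),cv2.MORPH_GRADIENT,np.ones((3,3),np.uint8))*255]),1,0) for d,lo,m in ms]\n    return best.x,")
open('fit.py','w').write(s)
i=open('init.py').read().replace("-1.17",".36").replace("1.62",".1").replace("1.95",".35");open('init.py','w').write(i)
E
python3 - <<'E'
from fit import *; from init import INIT
t=cam("top");s=cam("scene");rows=[[],[]]
for n,(x,y,a) in INIT.items():
    for ds in([t],[s],[t,s]):
        p,c=fit(ds,n,x,y,a); print(n,np.round(p[:2]*1000,1),round(p[2],3),c)
    for r,v in zip(rows,fit.vis): r.append(cv2.resize(v,(160,int(v.shape[0]*160/v.shape[1]))))
H=140
f=lambda L:np.hstack([cv2.copyMakeBorder(v[:H],0,max(0,H-v.shape[0]),0,0,0) for v in L])
cv2.imwrite("pics/fit1.png",np.vstack([f(rows[0][:5]),f(rows[1][:5]),f(rows[0][5:]),f(rows[1][5:])]))
E
```

```text
strap_clamp [ 434.2 -227.6] 0.365 [0.241]
strap_clamp [ 437.  -221.9] 0.236 [0.28]
strap_clamp [ 434.5 -225.2] 0.344 [0.267 0.306]
pulley_a [407.9 329.6] 0.258 [0.205]
pulley_a [408.9 327.7] 0.306 [0.454]
pulley_a [409.1 327.9] -0.063 [0.207 0.455]
sanding_block [423.2 -95.7] 0.149 [0.067]
sanding_block [422.7 -91.4] 0.107 [0.231]
sanding_block [423.5 -95.5] 0.118 [0.069 0.238]
bolt_a [388.8 211.2] -0.068 [0.283]
bolt_a [387.9 211.4] 0.246 [0.654]
bolt_a [388.6 211.2] -0.085 [0.28 0.66]
drilled_block [428.3  46.3] 0.372 [0.173]
drilled_block [426.4  49.6] 0.334 [0.364]
drilled_block [427.1  47.7] 0.369 [0.177 0.364]
pad_strap [596.9 -33.7] -0.078 [0.146]
pad_strap [596.5 -32.9] -0.05 [0.083]
pad_strap [597.  -33.1] -0.066 [0.146 0.083]
pad_pulley [ 582.3 -233.9] 0.249 [0.143]
pad_pulley [ 582.8 -233.4] 0.226 [0.056]
pad_pulley [ 582.6 -233.2] 0.246 [0.144 0.056]
pad_sanding [573.5  67.3] 0.09 [0.087]
pad_sanding [573.8  68. ] 0.09 [0.045]
pad_sanding [573.7  68.1] 0.098 [0.088 0.046]
pad_bolt [ 577.9 -130.5] -0.085 [0.22]
pad_bolt [ 577.6 -129.3] -0.053 [0.092]
pad_bolt [ 577.4 -129.6] 0.019 [0.228 0.093]
pad_block [ 597.5 -334. ] -0.092 [0.141]
pad_block [ 596.7 -333.4] -0.095 [0.045]
pad_block [ 596.9 -333.3] -0.095 [0.142 0.047]
```

View pics/fit1.png

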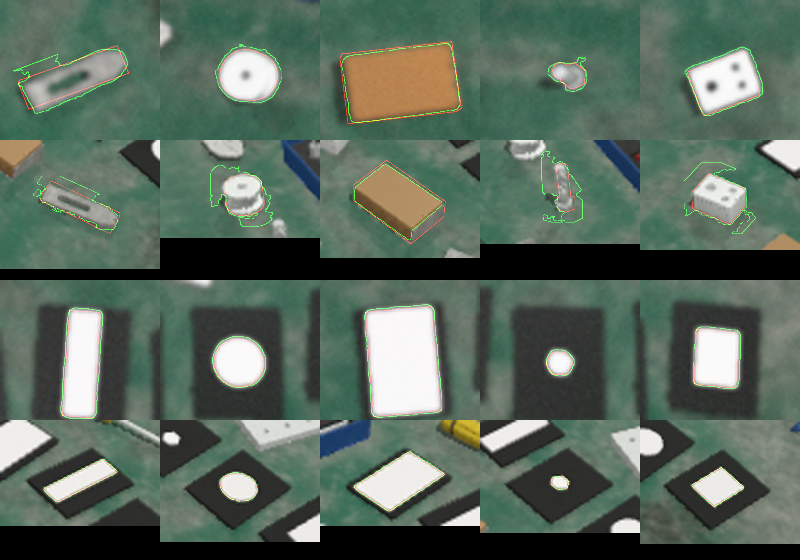

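The pads fit well, and both cameras agree within about 1 mm. The metal part masks leak onto grey bench patches, so I'll use a colour-difference mask instead.

```bash
python3 - <<'E'
s=open('fit.py').read()
s=s.replace("else: m=(s<60)&(v>(115 if name!=\"strap_clamp\" else 95))","else: m=(cv2.GaussianBlur(im,(0,0),3).astype(int)@[-1,1,0]<7)&(v>90)")
s=s.replace("m=((h<22)&(s>70)&(v>60))","m=(cv2.GaussianBlur(im,(0,0),3).astype(int)@[-1,1,0]<-1)&(v>60)")
open('fit.py','w').write(s)
E
python3 - <<'E'
from fit import *; from init import INIT
t=cam("top");s=cam("scene");rows=[[],[]]
for n in list(INIT)[:5]:
    for ds in([t],[s],[t,s]):
        p,c=fit(ds,n,*INIT[n]); print(n,np.round(p[:2]*1000,1),round(p[2],3),c)
    for r,v in zip(rows,fit.vis): r.append(cv2.resize(v,(160,int(v.shape[0]*160/v.shape[1]))))
H=140
f=lambda L:np.hstack([cv2.copyMakeBorder(v[:H],0,max(0,H-v.shape[0]),0,0,0) for v in L])
cc=lambda d,u,v:cv2.resize(d["pixels"][v-16:v+16,u-20:u+20,::-1],(400,320),interpolation=cv2.INTER_CUBIC)
cv2.imwrite("pics/fit2.png",np.vstack([f(rows[0]),f(rows[1]),np.hstack([cc(s,204,204),cc(s,342,250)])]))
E
```

```text
strap_clamp [ 432.9 -225.3] 0.429 [0.217]
strap_clamp [ 433.7 -226. ] 0.411 [0.215]
strap_clamp [ 433.4 -226.1] 0.424 [0.218 0.217]
pulley_a [407.2 327.5] 0.244 [0.05]
pulley_a [408.  329.3] -0.169 [0.113]
pulley_a [407.3 327.6] 0.032 [0.051 0.115]
sanding_block [423.3 -95.9] 0.143 [0.027]
sanding_block [422.9 -93.2] 0.115 [0.168]
sanding_block [423.5 -95.8] 0.131 [0.027 0.174]
bolt_a [386.1 211.9] 0.133 [0.364]
bolt_a [386.4 213.6] 0.031 [0.317]
bolt_a [386.  211.9] 0.042 [0.368 0.321]
drilled_block [427.7  46.7] 0.359 [0.083]
drilled_block [426.4  46.8] 0.371 [0.1]
drilled_block [427.6  46.8] 0.349 [0.085 0.101]
```

View pics/fit2.png

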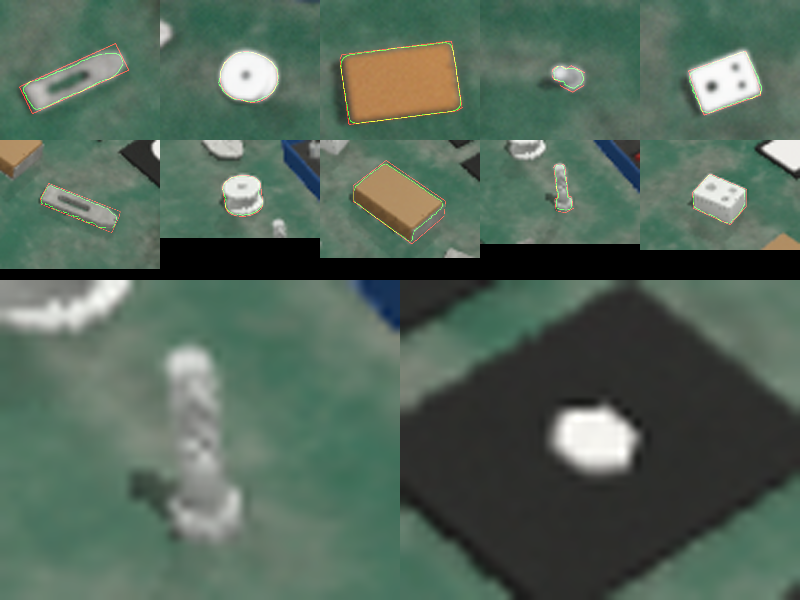

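Everything is located well enough to start. First the strap clamp, then a check of its placement.

```bash
cat > act.py <<'E'
from fit import *; from init import INIT
def quat(phi):  # tool down, closing line along phi
    c,s=np.cos(phi),np.sin(phi); m=np.array([[-s,c,0],[c,s,0],[0,0,-1]]).T
    q=R.from_matrix(np.array([[-s,c,0],[c,s,0],[0,0,-1]]).T).as_quat(); return q[[3,0,1,2]]
UP=.20
def go(x,y,z,phi):
    c=[]
    for k in(-1,0,1):
        p=phi+k*np.pi; j=ik([x,y,z],quat(p))
        if j is not None: c.append((np.abs(np.array(j)-observe()["joints"]).max(),p))
    p=min(c)[1]; reach([x,y,z],quat(p)); return p
def pick(x,y,z,phi):
    p=go(x,y,UP,phi); move_l([x,y,z+.03],velocity=.3); move_l([x,y,z],velocity=.1); gripper_close(); o=observe()
    print("grip",round(o["grip_width"],4),"F",round(o["finger_force"],1),"tcp",np.round(o["tcp_pos"],4))
    move_l([x,y,UP],velocity=.25)
def place(x,y,z,phi,up=UP,gap=.0005):
    go(x,y,UP,phi); move_l([x,y,z+.03],velocity=.25); move_l([x,y,z+gap],velocity=.05); pause(.2)
    o=observe(); print("held",round(o["grip_width"],4),"tcp",np.round(o["tcp_pos"],4),"f",np.round(o["ft_force"],1))
    gripper_open(); move_l([x,y,z+.05],velocity=.15); move_l([x,y,up],velocity=.3); print("clock",observe()["clock"])
def check(n,pn,yaw,z=.006):
    a=INIT[pn]
    for c in("top","scene"):
        p,e=fit([cam(c)],n,a[0],a[1],yaw,z=z); print(c,n,np.round(p[:2]*1000,1),round(p[2],3),e)
    return
E
python3 - <<'E'
from act import *
pick(.4333,-.226,.017,.41)
place(.5968,-.0333,.023,np.pi/2-.064)
reach([.42,-.25,UP],quat(.0)); 
check("strap_clamp","pad_strap",np.pi/2-.064)
E
```

```text
grip 0.0245 F 30.0 tcp [ 0.4332 -0.226   0.0169]
held 0.0243 tcp [ 0.5967 -0.0333  0.0232] f [-0.3  0.  -0.1]
clock 11.4417
top strap_clamp [597.5 -33.8] 1.549 [0.149]
scene strap_clamp [706.7 106.7] 4.317 [1.]
```

```bash
python3 - <<'E'
from act import *
L=[cv2.resize(warp(cam(n),.016,.665,.03,127,130,.001),None,fx=3,fy=3,interpolation=cv2.INTER_CUBIC) for n in("top","scene")]
cv2.imwrite("pics/strap.png",np.hstack(L))
E
```

```text
(no output)
```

View pics/strap.png

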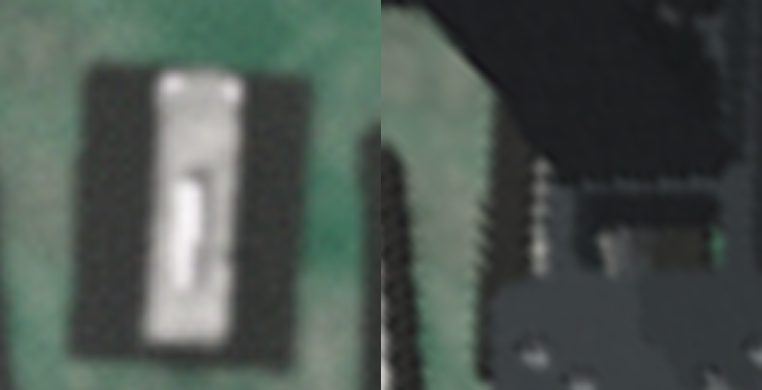

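The clamp lies along its pad and covers its silhouette, with white showing only at the two tapered corners (170,85) and (232,90). Next is the pulley.

```bash
python3 - <<'E'
from act import *
pick(.4075,.328,.018,-np.pi/4)
place(.5826,-.2335,.024,np.pi/2)
pick(.4233,-.0958,.022,.128)
place(.5737,.0677,.028,np.pi/2+.09)
reach([.386,.212,UP],quat(.5))
INIT["pad_strap"]=INIT["pad_strap"]
check("pulley_a","pad_pulley",0); check("sanding_block","pad_sanding",np.pi/2+.09);check("strap_clamp","pad_strap",np.pi/2-.064)
check("bolt_a","bolt_a",0,z=0)
t,s=cam("top"),cam("scene")
L=[cv2.resize(np.vstack([warp(c,z,.66,y+.065,130,130,.001) for c in(t,s)]),None,fx=2,fy=2,interpolation=cv2.INTER_CUBIC) for y,z in((.068,.033),(-.033,.016),(-.233,.032))]
cv2.imwrite("pics/three.png",np.hstack(L))
E
```

```text
grip 0.041 F 30.0 tcp [0.4074 0.328  0.018 ]
held 0.0408 tcp [ 0.5825 -0.2335  0.0242] f [-0.8  1.2 -1. ]
clock 23.2167
grip 0.0546 F 30.0 tcp [ 0.4234 -0.0958  0.0222]
held 0.055 tcp [0.5736 0.0677 0.0282] f [-1.6 -0.3 -0.4]
clock 31.6167
top pulley_a [ 584.8 -237. ] -0.059 [0.179]
scene pulley_a [ 583.6 -233.8] -0.001 [0.046]
top sanding_block [573.7  66.3] 1.625 [0.084]
scene sanding_block [574.5  65.7] 1.702 [0.163]
top strap_clamp [597.7 -33.8] 1.534 [0.138]
scene strap_clamp [596.4 -33.3] 1.495 [0.133]
top bolt_a [385.4 215.3] 0.491 [0.351]
scene bolt_a [386.9 213.9] 0.025 [0.339]
```

View pics/three.png

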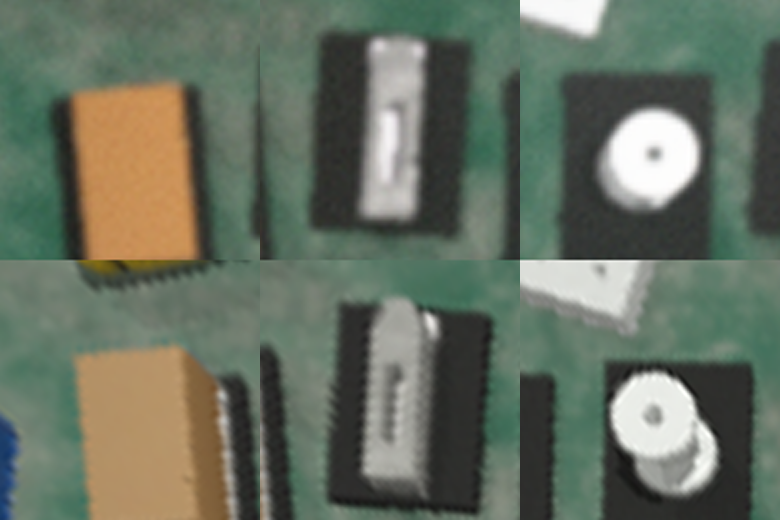

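```bash
python3 - <<'E'
from act import *
t,s=cam("top"),cam("scene")
def crop(d,x,y,r=.062):
    c=proj(d,[[x,y,.02]])[0].round().astype(int); return cv2.resize(d["pixels"][c[1]-24:c[1]+24,c[0]-32:c[0]+32,::-1],(400,300),interpolation=cv2.INTER_CUBIC)
L=[]
for n,pn,x,y,yaw in(("sanding_block","pad_sanding",.5737,.0677,np.pi/2+.09),("pulley_a","pad_pulley",.5826,-.2335,0)):
    row=[]
    for d in(t,s):
        im=crop(d,x,y); c0=proj(d,[[x,y,.02]])[0].round().astype(int)-[32,24]
        P=MODEL[n][0]; cc,ss=np.cos(yaw),np.sin(yaw)
        for sel,col in((P[:,2]==P[:,2].min(),(0,0,255)),(P[:,2]>.02,(0,255,0))):
            Q=P[sel]@np.array([[cc,ss,0],[-ss,cc,0],[0,0,1]])+[x,y,.006]
            uv=(proj(d,Q)-c0+.5)*6.25-.5
            cv2.polylines(im,[cv2.convexHull(uv.astype(np.float32)).round().astype(int)],True,col,1)
        row.append(im)
    L.append(np.hstack(row))
cv2.imwrite("pics/z1.png",np.vstack(L))
E
```

```text
(no output)
```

View pics/z1.png

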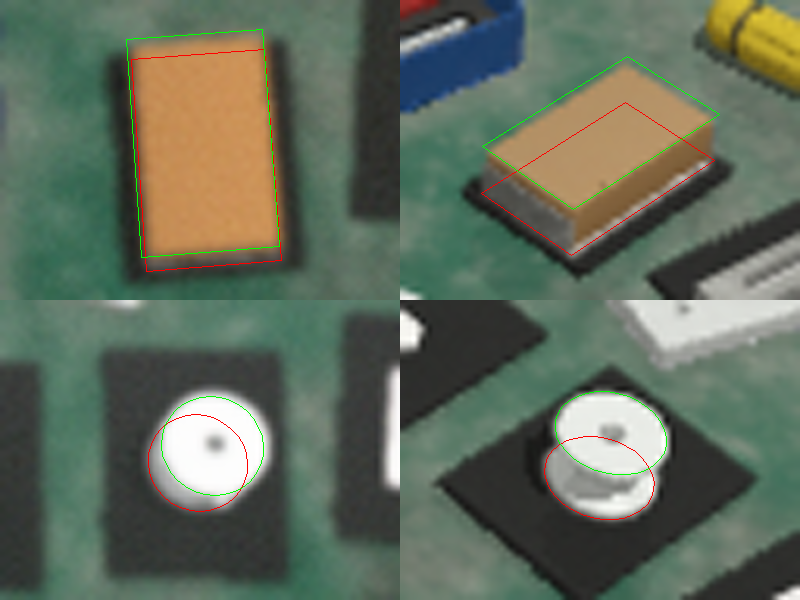

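```bash
python3 - <<'E'
from act import *
s=cam("scene"); a=cv2.imread("pics/scene0.png"); b=s["pixels"][:,:,::-1]
f=lambda im,x,y:(lambda c:cv2.resize(im[c[1]-25:c[1]+25,c[0]-30:c[0]+30],(390,325),interpolation=cv2.INTER_NEAREST))(proj(s,[[x,y,.015]])[0].round().astype(int))
cv2.imwrite("pics/z2.png",np.hstack([f(a,.4233,-.0958),f(b,.5737,.0677)]))
E
```

```text
(no output)
```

View pics/z2.png

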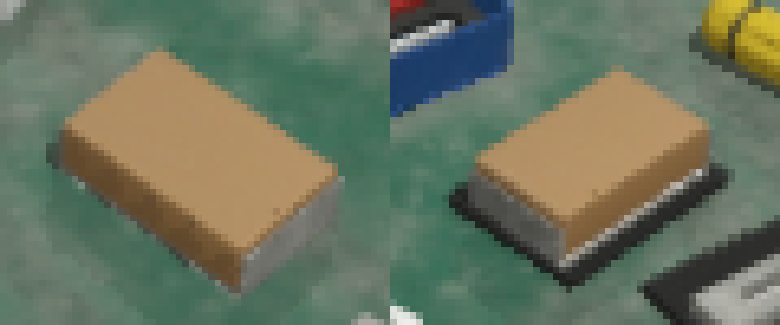

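```bash
python3 - <<'E'
import fit as F; from act import *
F.mask=lambda d,n,r:(lambda im:((im[...,0]>158)&(im[...,0].astype(int)-im[...,2]>45)).astype(np.uint8))(cv2.resize(d["pixels"][r[1]:r[3],r[0]:r[2]],None,fx=F.S,fy=F.S,interpolation=cv2.INTER_CUBIC))
ds=[cam("top"),cam("scene")]
for h in(.0225,.0255,.027):
    F.MODEL["sanding_block"]=[F.box(.0545,.0905,h,h)]
    for d in ds:
        p,e=F.fit([d],"sanding_block",.5737,.0677,np.pi/2+.09,z=.006); print(h,np.round(p[:2]*1000,1),round(p[2]-np.pi/2,3),e)
E
```

```text
0.0225 [574.3  65.6] 0.098 [0.079]
0.0225 [575.1  68.8] 0.098 [0.086]
0.0255 [573.7  65.4] 0.08 [0.086]
0.0255 [573.2  66.1] 0.097 [0.094]
0.027 [573.1  66.2] 0.117 [0.089]
0.027 [572.6  65. ] 0.076 [0.098]
```

The clamp, pulley and sanding block all sit within about 1.5 mm by both cameras, and the pale strip at (640,215) is consistent with the block's sole. For the bolt I'll grip the head flats and use the grip width to find the hexagon's angle.

```bash
python3 - <<'E'
from act import *; import fit as F
for ph in(0,np.pi/6):
    F.MODEL["pad_bolt"]=[F.cyl(.019/np.cos(np.pi/6),.006,.006,6,ph)]
    for c in("top","scene"):
        p,e=F.fit([cam(c)],"pad_bolt",.5778,-.130,-.03); print("ph",round(ph,2),c,np.round(p[:2]*1000,1),round(p[2],3),e)
x,y=.3862,.213
p=go(x,y,UP,0.);move_l([x,y,.0165],velocity=.2);gripper_close();o=observe()
print("phi",p,"w",round(o["grip_width"],4),o["finger_force"],o["clock"],o["tcp_pos"])
E
```

```text
ph 0 top [ 577.7 -130.5] 0.054 [0.249]
ph 0 scene [ 577.2 -129.5] 0.54 [0.094]
ph 0.52 top [ 577.5 -130.5] 0.193 [0.252]
ph 0.52 scene [ 577.4 -129.6] 0.015 [0.094]
phi 0.0 w 0.0177 30.000001962762326 36.6333 [0.38618645 0.2130032  0.01648367]
```

```bash
python3 - <<'E'
from act import *
x,y=.3862,.213
move_l([x,y,UP],velocity=.2)
place(.5775,-.130,.0225,-.01)
pick(.4275,.0468,.019,.356)
place(.5971,-.3337,.025,np.pi/2-.093)
reach([.42,.30,UP],quat(.5))
check("bolt_a","pad_bolt",0);check("drilled_block","pad_block",np.pi/2-.093)
ds=[cam("top"),cam("scene")]; L=[]
for n,pn,x,y,yaw in(("bolt_a","pad_bolt",.5775,-.130,0),("drilled_block","pad_block",.5971,-.3337,np.pi/2-.093)):
    row=[]
    for d in ds:
        c0=proj(d,[[x,y,.02]])[0].round().astype(int)-[32,24]
        im=cv2.resize(d["pixels"][c0[1]:c0[1]+48,c0[0]:c0[0]+64,::-1],(400,300),interpolation=cv2.INTER_CUBIC)
        cc,ss=np.cos(yaw),np.sin(yaw)
        for P in MODEL[n]:
          for z,col in((P[:,2].min(),(0,0,255)),(P[:,2].max(),(0,255,0))):
            Q=P[P[:,2]==z]@np.array([[cc,ss,0],[-ss,cc,0],[0,0,1]])+[x,y,.006]
            cv2.polylines(im,[cv2.convexHull(((proj(d,Q)-c0+.5)*6.25-.5).astype(np.float32)).round().astype(int)],True,col,1)
        row.append(im)
    L.append(np.hstack(row))
cv2.imwrite("pics/z3.png",np.vstack(L)); print(observe()["clock"])
E
```

```text
held 0.0175 tcp [ 0.5774 -0.13    0.0228] f [-0.8 -1.1  0.3]
clock 43.0167
grip 0.0359 F 29.9 tcp [0.4275 0.0468 0.0189]
held 0.036 tcp [ 0.597  -0.3337  0.0251] f [-0.7  0.5 -1. ]
clock 51.9
top bolt_a [ 578.3 -131.8] 0.25 [0.222]
scene bolt_a [ 576.9 -131.8] 0.373 [0.1]
top drilled_block [ 599.3 -336. ] 1.576 [0.143]
scene drilled_block [ 597.1 -334.4] 1.49 [0.038]
54.5417
```

View pics/z3.png

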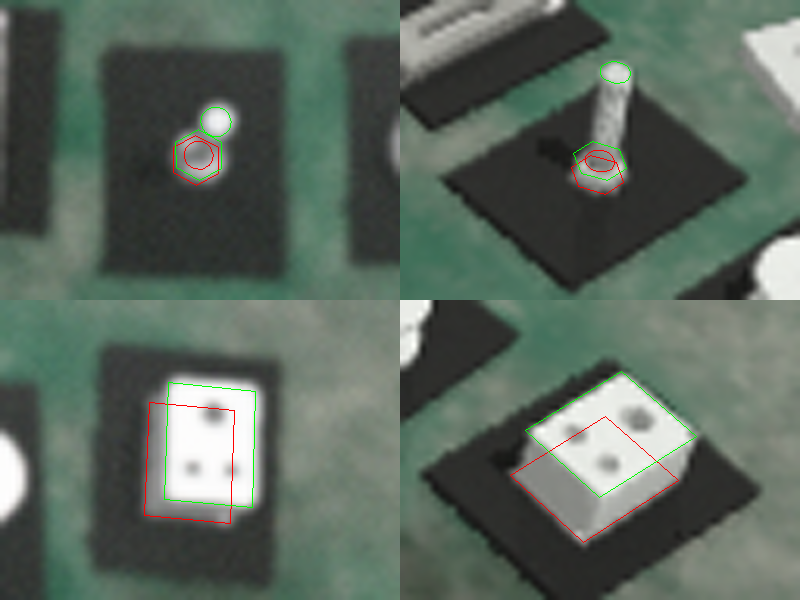

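The drilled block matches its target outline in both views. The bolt stands upright, but both cameras put it about 1.5 mm to the −y side, so I'll shift it by 1.3 mm.

```bash
python3 - <<'E'
from act import *
x,y=.5775,-.130
go(x,y,UP,-.01);move_l([x,y,.06],velocity=.3);move_l([x,y,.0228],velocity=.1);gripper_close();print(observe()["grip_width"])
move_l([x,y,.0258],velocity=.05)
y+=.0013
move_l([x,y,.0258],velocity=.02);move_l([x,y,.0231],velocity=.03);pause(.2);gripper_open()
move_l([x,y,.09],velocity=.15);move_l([x,y,UP],velocity=.3)
reach([.42,.30,.25],quat(.5)); pause(.5)
check("bolt_a","pad_bolt",0)
t,s=cam("top"),cam("scene")
c=proj(s,[[.585,-.13,.02]])[0].round().astype(int)
a=cv2.resize(s["pixels"][c[1]-75:c[1]+75,c[0]-100:c[0]+100,::-1],(800,600),interpolation=cv2.INTER_CUBIC)
cv2.imwrite("pics/final.png",a); print(observe()["clock"])
E
```

```text
0.017521307342125488
top bolt_a [ 579.1 -130.9] 0.206 [0.196]
scene bolt_a [ 576.5 -130.9] 0.505 [0.069]
64.0167
```

View pics/final.png

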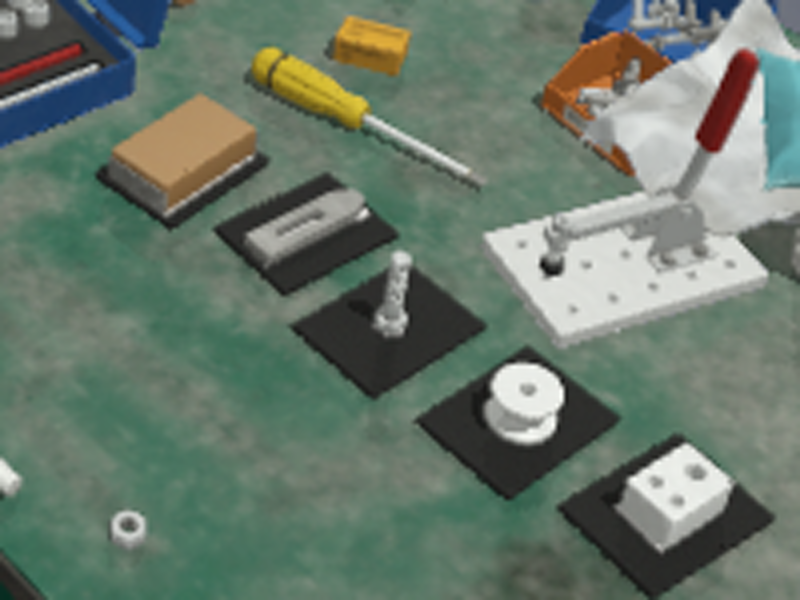

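All five parts stand upright and centred on their own pads: sanding block (185,150), clamp (307,225), bolt (393,300), pulley (525,405) and drilled block (675,495). The arm is clear, so I'm handing in.

```bash
python3 -c "
from station import *
print(finish_job())"
```

```text
the job is handed in; nothing more can be done
None
```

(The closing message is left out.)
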